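Hold an optical cell in the light path by its frosted sides

ROBOT

A 6-joint arm with a two-finger parallel gripper is mounted at the origin on the work surface. World frame = base frame: x ahead of the robot, y to its left, z up, the work surface at z = 0. Lengths are in m, angles in rad, forces in N, time in s.
With the tool pointing down it reaches from about 0.35 to 0.775 m from the base axis. Payload 5.5 kg.
Tool frame: the origin (TCP) lies at the very end of the fingers, on their centre line; the grasp point (between the pads) lies 19 mm behind it; z points along the fingers, y is the direction in which the jaws open and shut (so a half turn about z gives the same grasp; the last joint's range is limited). The gripper opens to 85 mm and grips with 20 to 120 N. Pads are 22 mm wide; open, the fingers measure 114 mm over their backs; the gripper's body (76 mm by 85 mm) begins 54 mm behind the grasp point. The pads swing forward as they close: fully open they stand 13 mm farther back than shut.
Start: joints at [-1.259, 0.313, 0.046, 1.304, 0, 1.431], TCP at [0.251, -0.517, 0.231] pointing down, gripper open.
Joint ranges: [-2.76, 2.76], [-0.86, 1.69], [-1.03, 1.26], [-2.2, 2.34], [-1.47, 1.5], [-3.14, 3.14]. Speed limits (rad/s): [2.57, 2.57, 3.14, 3.14, 3.14, 3.14].

INTERFACE

Orientations are given as a unit quaternion [w, x, y, z].
In Python, from workcell import get_state, imaging, env, spotter gives the robot as it stands.
- The arm moves only by the tool play_rows, never from a script. Its argument "moves" is a list of rows, each an object with "claw": the finger opening in cm, from 0 to 8.54; "delta_pos": the shift along the tool's x, y, z in cm, a list of three; "twist": the turn about the tool's z in degrees. A call has 1 to 12 rows; each row is the pose to reach, as a shift and turn from the pose commanded when the call began, along the tool's axes at that moment; what a row does not reach only later rows make up. A row lasts 1/8 s, in which the tool goes at most 62.5 mm and 10.7 degrees, less where a joint would pass 70% of its speed; a pose out of reach is approached as far as the arm can. A call with a gripper value outside its range is refused whole. The fingers move at their own pace and stop on an object; "force" is the grip in N (left out, the last holds). Time passes only in rows, so rows that repeat a pose let the fingers close. It gives the time, the measured TCP pose, the force and the opening at its end, in the units of the state.
- get_state(): the state, without advancing time (a new reading comes with each control period).
- imaging.read_camera(name): name is "side" or "top" or "wrist"; returns the picture (420x560x3 uint8, red, green, blue); there is no depth.
- imaging.camera_info(name): a dict with "fx", "fy", "cx", "cy" (pixels), "k1" (the pictures are not rectified: a ray, as slopes to the right and down, at radius r is drawn at 1 + k1 r^2 times it, then the intrinsics apply), "world_to_cam" (4x4, takes a point from world to camera coordinates). Camera axes: x right, y down, z forward; pixel columns grow to the right and rows downward; lengths in m; the calibration is good to about 2 mm. A picture is of the moment at which its call begins: read the wrist's pose just before it. camera_info takes no time and is no camera call; for the wrist camera it gives the pose at the moment of the call.
- env.hand_in(): hands the job in, once; it reports no verdict.
Trained networks look in the newest picture that a camera, given by its name, has taken for a name from the list of things; names that differ only in an ending like _2 or _b are one class to them, and where a whole thing is asked for, a point or a joint stands for the part that bears it (a point fixed in the world has none). Each returns a list of dicts, best first, with "conf" (0 to 1); they miss things now and then, are a little off and sometimes report something else, mostly with a low value. They report only what shows in the picture. A call takes as long as a camera call.
- spotter.spot_in(camera, query): "extent" ([left, top, right, bottom] in pixels, round what is visible of it).
The state is a dict: "clock": time; "joint_pos": joint angles; "qvel": joint speeds; "tau": joint torques, N m; "tcp_pos": TCP position; "orientation": TCP orientation; "wrist_force": force on the tool from outside, world axes, zero at the start; "ft_torque": the same for the moment, N m; "finger_gap": finger opening in m.
Only numpy, scipy, OpenCV 4.12 (cv2) and the standard library are available. Lean on these libraries where they do the work, as an engineer would, in place of code of your own. Each camera call takes 0.05 s, during which the arm holds its last target. There are 200 camera calls.

TASK

Open the light shutter on the bench by swinging its lever fully over to the far stop. Then take the middle-sized optical cell (the 20 mm one) out of the black stand, touching it with the fingers on its two frosted long sides only, never on its clear end windows, and hold it still and upright in the light path above the empty carrier, so that the beam goes squarely in through one clear window and out through the other, about half way up the cell. Finish while still holding it there, and leave the source, the detector, the other cells and the things lying about undisturbed.

Things in the scene. Friction and masses are not known exactly. Their poses are not given: they have to be found in the camera images.
- bench: Fixed light bench: granite base 160 x 400 x 40 mm, a rail along it and four black carriers 64 x 40 mm, tops 76 mm above the table. Origin: centre of the underside. Own +y is the beam's direction, z up, -x the robot's side. Along y: source -205 to -112 mm, shutter plate (60 x 60 mm) -89 to -81 mm, empty carrier +15 mm, detector nose +90 mm. The beam, 2 mm thick, runs at x = 0, z = 160 mm.
- sample_spot (a point): Point on the beam axis above the middle of the empty carrier, 160 mm above the table; nothing stands here, the cell is to be held here. Axes as the bench's: y along the beam, z up. Free room along y: from -77 mm (shutter lever knob) to +75 mm (detector nose, its top and the shutter plate's 190 mm above the table or lower); open above and to both sides in x.
- shutter (a joint): Angle of the shutter lever (rad): 0 = upright, the round steel blade covers the hole in the shutter plate (closed); 1.05 = at its stop, blade aside (open). Starts between 0 and 0.15. Growing values swing the lever's top towards the bench's +x, away from the robot, about the bench's +y through point shutter_pivot. Friction of about 0.6 N at the knob; it stays where it is left.
- shutter_pivot (a point): Fixed point on the lever's pivot axis, 182 mm above the table; axes as the bench's.
- shutter_knob (a point): Centre of the black ball knob (18 mm diameter) at the lever's upper end, 50 mm from the pivot; the stem below it is a 6 mm rod. Moves with the lever.
- source: Light source of the bench: finned cylinder 41 mm in diameter along the beam in a black block on a post. Its origin is that of the bench. Not to be bumped.
- detector: Detector of the bench: aluminium box 56 x 32 x 56 mm with a black nose tube 30 mm in diameter facing the source, on a post. Its origin is that of the bench. Not to be bumped.
- rack: Fixed black stand for cells, 170 x 74 x 24 mm, origin at the centre of its underside. Three grooves 12 mm deep, 14.5 mm wide (own x) and 54 mm long (own y) at x = -60, 0, +60 mm; one cell stands in each, its own y along the groove; which cell is where varies, also along the groove.
- cell20: The 20 mm cell, to be used: sealed glass cell, upright, 12.5 mm wide (own x), 22.5 mm long (own y), 45 mm high plus a white lid 3 mm thick (inset). 16 to 26 g. Origin: centre of its underside, 12 mm above the table in the stand. The whitish frosted long sides are at x = +-6.25 mm; the clear windows are the short ends at y = +-11.25 mm, clear 10 mm wide; the beam must run along own y, either way round.
- cell20_mid (a point): Middle of the 20 mm cell's light passage: on its centre line 20 mm above its underside. Axes as the cell's. To be brought to point sample_spot.
- cell10: The 10 mm cell, the smallest: the same kind, 12.5 x 12.5 x 45 mm plus lid. Leave it in the stand.
- cell40: The 40 mm cell, the longest: the same kind, 12.5 x 42.5 (own y) x 45 mm plus lid. Leave it in the stand.
- solvent: White solvent bottle, closed, 52 mm in diameter, 130 mm high, 200 g. Origin at its underside. Bystander.
- driver: Black-handled screwdriver 160 mm long lying on the table near the robot, 26 mm thick; origin under its middle. Bystander.
- lens: Lens in a black ring, 37 mm in diameter, 11 mm high, lying flat; origin at its underside. Bystander.

How it is judged:
By the outcome, as a careful person would: the job done as asked, in the order asked, and still so for the second after the job is handed in, while the arm keeps its last pose, push and grip.
It also fails if it takes over 54 s, if anything falls off the work surface, if the arm or the gripper's body presses on something with over 40 N, if the wrist force passes 120 N, or if a joint passes its speed limit or range.

## Working session

There is one attempt and no reset: what is moved stays moved. The work goes in short steps, Python scripts to look and compute and a tool call to move; the robot and the scene stay as the last step left them, time stands still between calls to the robot, and variables do not carry over. Pictures are saved under pics/ and viewed, about 8 in all and at most 12, crops included, and the job is handed in when it is done.

Besides the shell and the picture viewer there is one more tool, called after "Call:" by a JSON object that holds its "fn" and its "kwargs". play_rows: Moves the arm, as the interface text tells. Its arguments: {"type":"object","properties":{"moves":{"type":"array"},"force":{"type":"number"}},"required":["moves"]}

```bash
mkdir -p pics
cat > h.py <<'E'
import numpy as np, cv2
from workcell import get_state, imaging, env, spotter
def snap(c,fn=None):
    im=imaging.read_camera(c)
    if fn: cv2.imwrite('pics/'+fn,im[:,:,::-1])
    return im
def ray(c,u,v,info=None):
    I=info or imaging.camera_info(c); a=np.array([(u-I['cx'])/I['fx'],(v-I['cy'])/I['fy']])
    s=a.copy()
    for _ in range(20): s=a/(1+I['k1']*(s@s))
    M=np.array(I['world_to_cam']); R=M[:3,:3]; o=-R.T@M[:3,3]
    d=R.T@np.array([s[0],s[1],1]); return o,d/np.linalg.norm(d)
def onz(c,u,v,z,info=None):
    o,d=ray(c,u,v,info); return o+d*(z-o[2])/d[2]
def proj(c,P,info=None):
    I=info or imaging.camera_info(c); M=np.array(I['world_to_cam'])
    P=np.atleast_2d(P)@M[:3,:3].T+M[:3,3]; s=P[:,:2]/P[:,2:]
    s=s*(1+I['k1']*(s**2).sum(1,keepdims=True))
    return s*[I['fx'],I['fy']]+[I['cx'],I['cy']]
E
python3 - <<'E'
from h import *
s=get_state(); print({k:np.round(v,3) for k,v in s.items()})
for c in('top','side','wrist'):
    im=snap(c,c+'0.png'); I=imaging.camera_info(c); o,d=ray(c,I['cx'],I['cy']); print(c,I['fx'],I['k1'],o.round(3),d.round(3))
    if c=='wrist': continue
    for q in('bench','rack','cell20','cell10','cell40','shutter_knob','solvent','source','detector'):
        print(q,[(np.round(r['extent']).astype(int).tolist(),round(r['conf'],2)) for r in spotter.spot_in(c,q)[:2]])
E
```

```text
{'clock': np.float64(0.0), 'joint_pos': array([-1.259,  0.314,  0.045,  1.304,  0.   ,  1.431]), 'qvel': array([-0.   ,  0.002, -0.001, -0.001, -0.   ,  0.001]), 'tau': array([ 0.0000e+00, -4.8062e+01,  2.9853e+01,  1.9000e-02,  0.0000e+00,
        0.0000e+00]), 'tcp_pos': array([ 0.251, -0.517,  0.23 ]), 'orientation': array([-0.001,  0.975,  0.224, -0.   ]), 'wrist_force': array([-0.434,  0.211, -0.395]), 'ft_torque': array([ 0.069,  0.016, -0.015]), 'finger_gap': np.float64(0.085)}
top 418.5196800044512 -0.04969675258506324 [0.399 0.03  1.24 ] [ 0.179 -0.01  -0.984]
bench [([231, 193, 239, 206], 0.16)]
rack [([352, 229, 392, 289], 0.9)]
cell20 [([362, 231, 374, 241], 0.64)]
cell10 [([362, 231, 374, 241], 0.64)]
cell40 [([362, 231, 374, 241], 0.64)]
shutter_knob [([266, 264, 279, 313], 0.51)]
solvent [([338, 150, 359, 174], 0.74), ([141, 186, 299, 240], 0.23)]
source []
detector [([141, 185, 176, 212], 0.94)]
side 478.14215734221636 -0.058896798529101846 [0.058 0.519 0.898] [ 0.524 -0.476 -0.706]
bench [([121, 196, 315, 368], 0.9)]
rack [([363, 198, 431, 249], 0.96), ([257, 194, 297, 241], 0.2)]
cell20 [([369, 195, 381, 216], 0.59), ([393, 208, 402, 222], 0.5)]
cell10 [([369, 195, 381, 216], 0.59), ([393, 208, 402, 222], 0.5)]
cell40 [([369, 195, 381, 216], 0.59), ([393, 208, 402, 222], 0.5)]
shutter_knob [([371, 197, 383, 216], 0.6), ([235, 200, 249, 234], 0.55)]
solvent []
source [([260, 195, 295, 242], 0.82)]
detector [([127, 258, 181, 308], 0.76)]
wrist 338.3750566136429 -0.07399665133600365 [ 0.315 -0.487  0.373] [-0.251 -0.123 -0.96 ]
```

Run:
```python
import cv2,numpy as np
a=cv2.imread('pics/top0.png')[140:330,120:420]; b=cv2.imread('pics/side0.png')[170:390,110:450]
cv2.imwrite('pics/topc.png',cv2.resize(a,None,fx=2.6,fy=2.6,interpolation=cv2.INTER_CUBIC))
cv2.imwrite('pics/sidec.png',cv2.resize(b,None,fx=2.3,fy=2.3,interpolation=cv2.INTER_CUBIC))
```

```text
(no output)
```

View pics/topc.png

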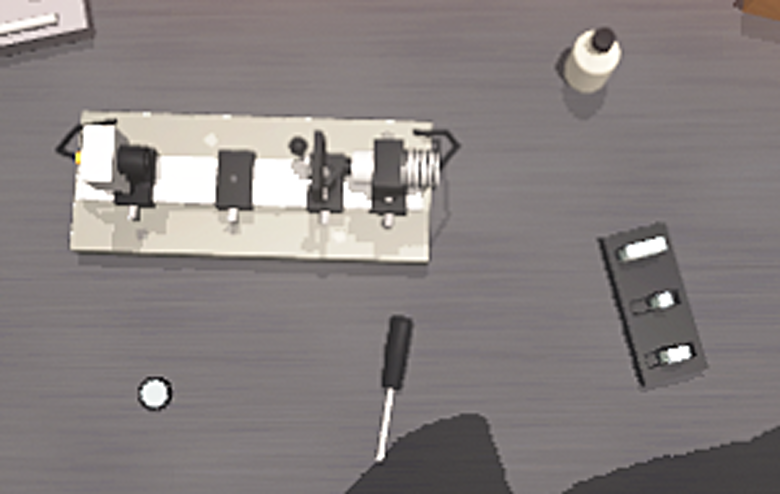

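View pics/sidec.png

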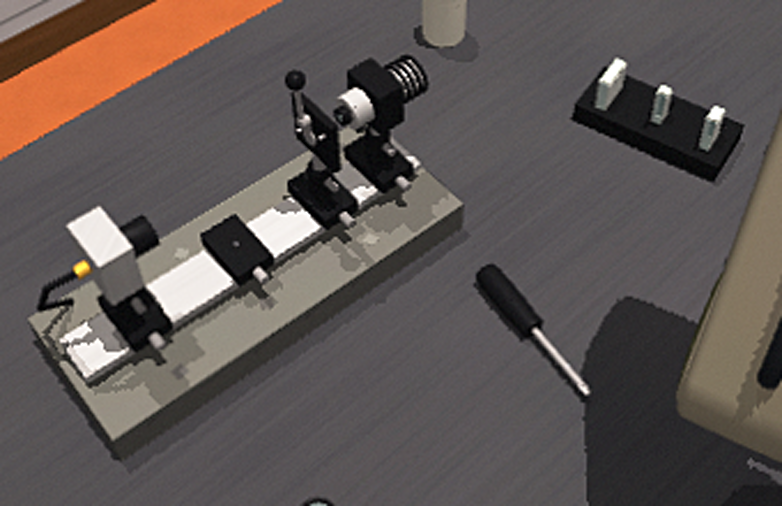

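Top view (crop): bench with knob at (298,146), source to the right (−y), rack at right with the longest cell up at (643,248), 10 mm in the middle (660,299), 20 mm presumably at the bottom (675,354). Side view agrees; knob at (295,79).

```bash
cat > fit.py <<'E'
from h import *
from scipy.optimize import least_squares
T=lambda u,v:(u/2.6+120,v/2.6+140); S=lambda u,v:(u/2.3+110,v/2.3+170)
def tri(pts):
    A=np.zeros((3,3));b=np.zeros(3)
    for c,p in pts:
        o,d=ray(c,*p);Q=np.eye(3)-np.outer(d,d);A+=Q;b+=Q@o
    return np.linalg.solve(A,b)
def fit(obs,x0):
    def res(x):
        c,s=np.cos(x[2]),np.sin(x[2]);r=[]
        for cam,p,q in obs:
            P=[x[0]+c*q[0]-s*q[1],x[1]+s*q[0]+c*q[1],q[2]]
            r+=list(proj(cam,P)[0]-p)
        return np.array(r)
    f=least_squares(res,x0,loss='soft_l1'); return f.x,res(f.x).reshape(-1,2)
E
python3 - <<'E'
from fit import *
k=tri([('top',T(298,146)),('side',S(295,79))]);print('knob',k)
ob=[('top',T(83,112),(.08,.2,.04)),('top',T(433,123),(.08,-.2,.04)),('top',T(429,262),(-.08,-.2,.0)),('top',T(70,250),(-.08,.2,.04)),
('side',S(30,318),(.08,.2,.04)),('side',S(112,440),(-.08,.2,.04)),('side',S(463,207),(-.08,-.2,.04)),
('top',T(235,180),(0,.015,.076)),('side',S(237,243),(0,.015,.076))]
x,r=fit(ob,[.65,.1,0]);print('bench',x,r.round(1).tolist())
c,s=np.cos(x[2]),np.sin(x[2]);R=np.array([[c,-s],[s,c]])
print('spot',x[:2]+R@[0,.015],'knob in bench',R.T@(k[:2]-x[:2]),k[2], 'angle',np.arctan2((R.T@(k[:2]-x[:2]))[0],k[2]-.182))
for n,(u,v) in dict(c40=(643,248),c10=(660,299),c20=(675,354)).items(): print(n,onz('top',*T(u,v),.06))
xr,r=fit([('top',T(663,224),(.085,-.037,.024)),('top',T(707,367),(-.085,-.037,.024)),('top',T(645,388),(-.085,.037,.0)),('side',S(742,127),(-.085,-.037,.024)),('side',S(718,163),(-.085,.037,.024)),('side',S(575,103),(.085,.037,.024))],[.55,-.25,.2]);print('rack',xr,r.round(1).tolist())
print('proj knob', proj('top',k),proj('side',k))
E
```

```text
knob [0.62826182 0.1333601  0.231613  ]
bench [ 0.62662973  0.20400991 -0.04725519] [[-0.5, -0.2], [-0.1, -0.2], [-0.4, 1.9], [-0.3, 0.4], [-1.1, -0.6], [0.5, -0.1], [0.9, -2.2], [-0.4, -0.1], [0.0, -0.1]]
spot [0.62733829 0.21899316] knob in bench [ 0.0049676  -0.07049384] 0.23161300239482074 angle 0.09979443260694344
c40 [ 0.54752867 -0.22679042  0.06      ]
c10 [ 0.49139424 -0.24249185  0.06      ]
c20 [ 0.43182894 -0.25561255  0.06      ]
rack [ 0.48949028 -0.24482896  0.25068272] [[0.2, -0.7], [0.9, 0.5], [-1.4, -0.6], [0.7, -1.8], [0.2, 1.4], [-0.5, 0.5]]
proj knob [[234.67975333 196.22381288]] [[238.14603609 204.32283312]]
```

```bash
cat >> h.py <<'E'
from scipy.spatial.transform import Rotation as Ro
def tgt(p,theta,base=None):
    """cm / deg to write for a world target with tool-x yaw theta"""
    s=get_state(); q=s['orientation']; R=Ro.from_quat([q[1],q[2],q[3],q[0]]).as_matrix()
    th=np.arctan2(R[1,0],R[0,0]); d=R.T@(np.array(p)-(s['tcp_pos'] if base is None else base))*100
    print('t',round(float(s['clock']),2),'tcp',np.round(s['tcp_pos'],4),'th',round(th,4),'tilt',np.round(R[:2,2],4),'d_cm',d.round(2),'twist',round(-np.degrees((theta-th+np.pi)%(2*np.pi)-np.pi),2))
E
python3 -c "
from h import *
tgt([.575,.133,.30],1.524)"
```

```text
t 1.05 tcp [ 0.251  -0.5173  0.2313] th 0.4518 tilt [ 0.     -0.0001] d_cm [ 57.54 -44.36  -6.87] twist -61.43
```

Call:
{"fn": "play_rows", "kwargs": {"moves": [{"claw": 4, "delta_pos": [0, 0, -6.9], "twist": -10}, {"claw": 0, "delta_pos": [7, -5.4, -6.9], "twist": -15}, {"claw": 0, "delta_pos": [12, -9.2, -6.9], "twist": -20}, {"claw": 0, "delta_pos": [17, -13, -6.9], "twist": -25}, {"claw": 0, "delta_pos": [22, -17, -6.9], "twist": -30}, {"claw": 0, "delta_pos": [27, -21, -6.9], "twist": -35}, {"claw": 0, "delta_pos": [32, -24.7, -6.9], "twist": -40}, {"claw": 0, "delta_pos": [37, -28.5, -6.9], "twist": -45}, {"claw": 0, "delta_pos": [42, -32.4, -6.9], "twist": -50}, {"claw": 0, "delta_pos": [47, -36.2, -6.9], "twist": -55}, {"claw": 0, "delta_pos": [52, -40.1, -6.9], "twist": -61.4}, {"claw": 0, "delta_pos": [57.5, -44.4, -6.9], "twist": -61.4}]}}

```text
clock: 2.55
tcp_pos: [0.558, 0.1, 0.3005]
orientation: [0.0, 0.723, 0.691, 0.0]
wrist_force: [1.2, -1.5, -0.0]
finger_gap: -0.0
```

```bash
python3 -c "
from h import *
tgt([.575,.133,.213],1.524)"
```

```text
t 2.55 tcp [0.558  0.1    0.3005] th 1.5244 tilt [ 0.0009 -0.0003] d_cm [3.38 1.54 8.75] twist 0.02
```

Call:
{"fn": "play_rows", "kwargs": {"moves": [{"claw": 0, "delta_pos": [0, 0, 0], "twist": 0}, {"claw": 0, "delta_pos": [0, 0, 0], "twist": 0}]}}

```text
clock: 2.8
tcp_pos: [0.557, 0.0982, 0.3]
orientation: [-0.0, 0.723, 0.691, -0.0]
wrist_force: [-0.7, -0.2, -0.2]
finger_gap: -0.0001
```

```bash
python3 -c "
from h import *
tgt([.575,.133,.213],1.524); tgt([.645,.130,.210],1.524)"
```

```text
t 2.8 tcp [0.557  0.0982 0.3   ] th 1.5245 tilt [-0.0008 -0.0005] d_cm [3.56 1.65 8.69] twist 0.03
t 2.8 tcp [0.557  0.0982 0.3   ] th 1.5245 tilt [-0.0008 -0.0005] d_cm [3.58 8.65 8.99] twist 0.03
```

Call:
{"fn": "play_rows", "kwargs": {"moves": [{"claw": 0, "delta_pos": [3.56, 1.6, 0], "twist": 0}, {"claw": 0, "delta_pos": [3.56, 1.6, 4.5], "twist": 0}, {"claw": 0, "delta_pos": [3.56, 1.6, 8.6], "twist": 0}, {"claw": 0, "delta_pos": [3.56, 3.5, 8.6], "twist": 0}, {"claw": 0, "delta_pos": [3.56, 4.5, 8.6], "twist": 0}, {"claw": 0, "delta_pos": [3.56, 5.5, 8.7], "twist": 0}, {"claw": 0, "delta_pos": [3.56, 6.5, 8.8], "twist": 0}, {"claw": 0, "delta_pos": [3.56, 7.3, 9.0], "twist": 0}, {"claw": 0, "delta_pos": [3.56, 7.8, 9.1], "twist": 0}, {"claw": 0, "delta_pos": [3.56, 7.8, 9.1], "twist": 0}]}}

```text
clock: 4.05
tcp_pos: [0.6372, 0.13, 0.209]
orientation: [0.0, 0.724, 0.69, 0.0]
wrist_force: [-0.4, -0.3, 0.0]
finger_gap: -0.0003
```

Run:
```python
from h import *
tgt([.645,.130,.209],1.524)
a=snap('top','t1.png'); b=snap('side','s1.png')
f=lambda im,y,x:cv2.resize(im[y:y+100,x:x+130],None,fx=3,fy=3,interpolation=cv2.INTER_CUBIC)
cv2.imwrite('pics/push1.png',np.hstack([f(a,160,180),f(b,170,190)])[:,:,::-1])
```

```text
t 4.05 tcp [0.6372 0.13   0.209 ] th 1.5236 tilt [0.0001 0.    ] d_cm [0.04 0.77 0.  ] twist -0.02
```

View pics/push1.png

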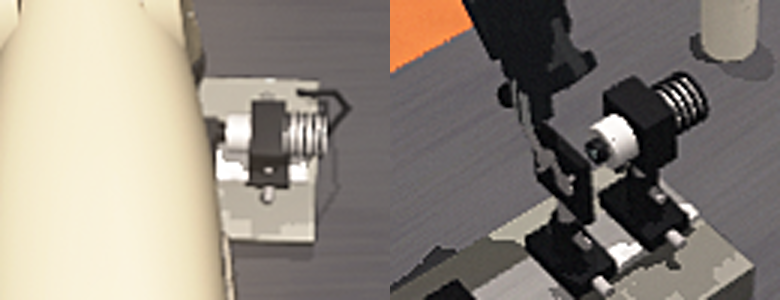

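Call:
{"fn": "play_rows", "kwargs": {"moves": [{"claw": 0, "delta_pos": [0, 0.3, 0], "twist": 0}, {"claw": 0, "delta_pos": [0, 0.6, 0], "twist": 0}, {"claw": 0, "delta_pos": [0, 0.6, 0], "twist": 0}]}}

```text
clock: 4.53
tcp_pos: [0.6431, 0.1296, 0.2093]
orientation: [0.0, 0.724, 0.69, 0.0]
wrist_force: [-0.0, 0.5, 0.1]
finger_gap: 0.0002
```

Call:
{"fn": "play_rows", "kwargs": {"moves": [{"claw": 0, "delta_pos": [0, 0.2, 0], "twist": 0}, {"claw": 0, "delta_pos": [0, 0.2, 0], "twist": 0}]}}

```text
clock: 4.78
tcp_pos: [0.645, 0.1294, 0.2092]
orientation: [0.0, 0.724, 0.69, 0.0]
wrist_force: [-0.5, -0.1, -1.1]
finger_gap: 0.0002
```

Call:
{"fn": "play_rows", "kwargs": {"moves": [{"claw": 0, "delta_pos": [0, 0.2, 0], "twist": 0}, {"claw": 0, "delta_pos": [0, 0.2, 0], "twist": 0}]}}

```text
clock: 5.03
tcp_pos: [0.647, 0.1293, 0.2093]
orientation: [0.0, 0.724, 0.69, 0.0]
wrist_force: [-0.9, -0.1, -0.1]
finger_gap: 0.0003
```

Run:
```python
from h import *
k=np.array([.62826,.13336,.2316]);c,s=np.cos(-.04726),np.sin(-.04726)
for a in (.1,.5,.7,.8,.9,1.0,1.05): print(a,proj('side',[.6233+c*.05*np.sin(a),.1336+s*.05*np.sin(a),.182+.05*np.cos(a)]).round(1))
```

```text
0.1 [[238.1 204.3]]
0.5 [[232.9 201.3]]
0.7 [[230.8 201.2]]
0.8 [[229.9 201.4]]
0.9 [[229.2 201.9]]
1.0 [[228.5 202.6]]
1.05 [[228.3 203. ]]
```

Call:
{"fn": "play_rows", "kwargs": {"moves": [{"claw": 0, "delta_pos": [0, 0.2, 0], "twist": 0}, {"claw": 0, "delta_pos": [0, 0.2, 0], "twist": 0}]}}

```text
clock: 5.28
tcp_pos: [0.6491, 0.1293, 0.2093]
orientation: [0.0, 0.724, 0.69, 0.0]
wrist_force: [-1.4, -0.7, -0.1]
finger_gap: -0.0002
```

Call:
{"fn": "play_rows", "kwargs": {"moves": [{"claw": 0, "delta_pos": [0, 0.2, 0], "twist": 0}, {"claw": 0, "delta_pos": [0, 0.2, 0], "twist": 0}]}}

```text
clock: 5.52
tcp_pos: [0.651, 0.1292, 0.2093]
orientation: [0.0, 0.724, 0.69, 0.0]
wrist_force: [-0.6, -0.4, 0.4]
finger_gap: 0.0001
```

Run:
```python
from h import *
tgt([.645,.130,.209],1.524); b=snap('side','s2.png')
I=imaging.camera_info('wrist'); print(proj('wrist',[[.6667,.1316,.207],[.62,.13,.21]],I))
w=snap('wrist','w2.png')
cv2.imwrite('pics/push2.png',np.hstack([cv2.resize(b[170:240,200:270],(420,420),interpolation=cv2.INTER_CUBIC),cv2.resize(w,(376,420)if 0 else (380,420))])[:,:,::-1])
```

```text
t 5.53 tcp [0.651  0.1292 0.2093] th 1.5234 tilt [ 0.0003 -0.0001] d_cm [ 0.05 -0.61  0.03] twist -0.04
[[317.84402617 261.95532439]
 [217.47678481 272.21011258]]
```

View pics/push2.png

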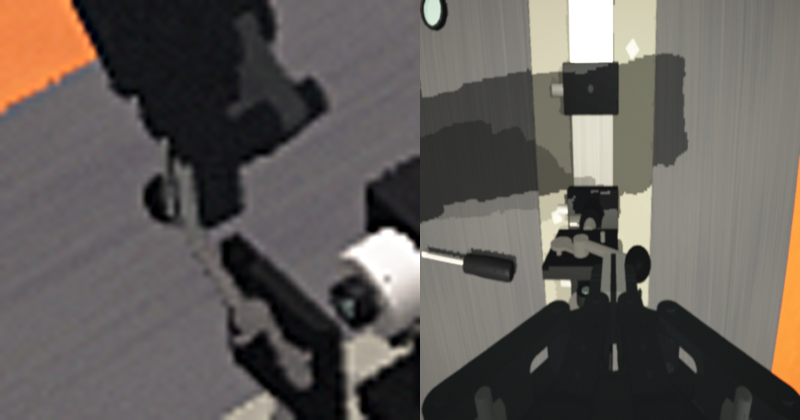

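Call:
{"fn": "play_rows", "kwargs": {"moves": [{"claw": 0, "delta_pos": [0, 0.2, 0], "twist": 0}, {"claw": 0, "delta_pos": [0, 0.2, 0], "twist": 0}]}}

```text
clock: 5.88
tcp_pos: [0.6529, 0.1291, 0.2092]
orientation: [0.0, 0.724, 0.69, -0.0]
wrist_force: [-0.2, -0.3, 0.2]
finger_gap: 0.0
```

Call:
{"fn": "play_rows", "kwargs": {"moves": [{"claw": 0, "delta_pos": [0, 0.2, 0], "twist": 0}, {"claw": 0, "delta_pos": [0, 0.2, 0], "twist": 0}]}}

```text
clock: 6.12
tcp_pos: [0.6541, 0.1291, 0.2089]
orientation: [-0.001, 0.724, 0.69, -0.001]
wrist_force: [-3.3, 0.2, 0.7]
finger_gap: 0.0002
```

Call:
{"fn": "play_rows", "kwargs": {"moves": [{"claw": 0, "delta_pos": [0, 0.15, 0], "twist": 0}, {"claw": 0, "delta_pos": [0, 0.15, 0], "twist": 0}]}}

```text
clock: 6.38
tcp_pos: [0.6545, 0.129, 0.2088]
orientation: [-0.001, 0.724, 0.69, -0.001]
wrist_force: [-7.8, 0.4, 1.9]
finger_gap: 0.0
```

```bash
python3 -c "
from h import *
tgt([.432,-.256,.30],1.82)"
```

```text
t 6.38 tcp [0.6545 0.129  0.2088] th 1.5237 tilt [-0.0039 -0.0001] d_cm [-39.51 -20.44  -9.02] twist -16.98
```

Call:
{"fn": "play_rows", "kwargs": {"moves": [{"claw": 0, "delta_pos": [0, -1.2, 0], "twist": 0}, {"claw": 0, "delta_pos": [0, -1.5, -4.5], "twist": 0}, {"claw": 0, "delta_pos": [-1, -2, -9], "twist": 0}, {"claw": 4, "delta_pos": [-6, -4.2, -9], "twist": -3}, {"claw": 4, "delta_pos": [-11, -6.6, -9], "twist": -6}, {"claw": 4, "delta_pos": [-16, -9, -9], "twist": -9}, {"claw": 4, "delta_pos": [-21, -11.5, -8], "twist": -12}, {"claw": 4, "delta_pos": [-26, -14, -7], "twist": -15}, {"claw": 4, "delta_pos": [-31, -16.4, -5], "twist": -17}, {"claw": 4, "delta_pos": [-35.5, -18.5, -3], "twist": -17}, {"claw": 4, "delta_pos": [-39.5, -20.4, -1], "twist": -17}, {"claw": 4, "delta_pos": [-39.5, -20.4, -1], "twist": -17}]}}

```text
clock: 7.88
tcp_pos: [0.4324, -0.2583, 0.2181]
orientation: [-0.0, 0.616, 0.788, -0.0]
wrist_force: [0.6, 0.5, 0.3]
finger_gap: 0.0398
```

Run:
```python
from h import *
tgt([.432,-.256,.20],1.82)
c,s=np.cos(-.04726),np.sin(-.04726)
for n in ('side','top'):
    im=snap(n,n+'3.png'); print([(np.round(r['extent']).tolist(),round(r['conf'],2)) for r in spotter.spot_in(n,'shutter_knob')[:2]],proj(n,[.6233+c*.0434,.1336+s*.0434,.2069]))
    if n=='side': b=im
I=imaging.camera_info('wrist'); w=snap('wrist','w3.png')
for q in('cell20','cell10','cell40','rack'):print(q,[(np.round(r['extent']).tolist(),round(r['conf'],2)) for r in spotter.spot_in('wrist',q)[:3]])
import json; json.dump({k:(np.array(v).tolist()) for k,v in I.items()},open('w3.json','w'))
w=w.copy(); w[:140,:140]=cv2.resize(b[180:250,200:270],(140,140))
cv2.imwrite('pics/w3v.png',cv2.resize(w,(784,588))[:,:,::-1])
```

```text
t 7.88 tcp [ 0.4324 -0.2583  0.2181] th 1.8151 tilt [-0.0009  0.    ] d_cm [0.24 0.02 1.81] twist -0.28
[([224.0, 197.0, 250.0, 235.0], 0.7)] [[228.25917075 202.962533  ]]
[] [[236.43929923 183.61215271]]
cell20 [([275.0, 174.0, 289.0, 208.0], 0.82), ([390.0, 162.0, 418.0, 216.0], 0.77), ([335.0, 184.0, 352.0, 208.0], 0.7)]
cell10 [([275.0, 174.0, 289.0, 208.0], 0.82), ([390.0, 162.0, 418.0, 216.0], 0.77), ([335.0, 184.0, 352.0, 208.0], 0.7)]
cell40 [([275.0, 174.0, 289.0, 208.0], 0.82), ([390.0, 162.0, 418.0, 216.0], 0.77), ([335.0, 184.0, 352.0, 208.0], 0.7)]
rack [([258.0, 150.0, 427.0, 228.0], 0.81)]
```

View pics/w3v.png

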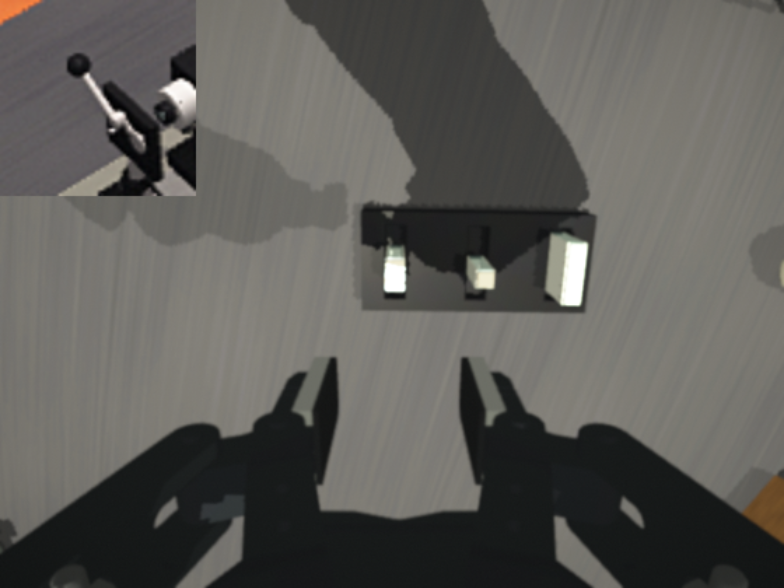

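The shutter stands open: knob at (79,65) in the inset matches the projection for 1.05 rad. The 20 mm cell is the left one, lid around (396,278) in view pixels, i.e. raw (283,198).

Run:
```python
from fit import *
import json; I=json.load(open('w3.json'))
I={k:np.array(v) if isinstance(v,list) else v for k,v in I.items()}
w=cv2.imread('pics/w3.png'); cv2.imwrite('pics/crop3.png',cv2.resize(w[140:230,250:350],None,fx=7,fy=6.5,interpolation=cv2.INTER_CUBIC))
g=w[...,1].astype(int); print(g[168:214,270:294:1][::2])
W=lambda u,v:(u/1.4,v/1.4)
import fit,h
h.imaging.camera_info=lambda c:I
x,r=fit.fit([('w',W(362,309),(-.085,-.037,.024)),('w',W(585,312),(.085,-.037,.024)),('w',W(594,215),(.085,.037,.024))],[.49,-.245,.25])
print('rack',x,r.round(1).tolist())
R=lambda a:np.array([[np.cos(a),-np.sin(a)],[np.sin(a),np.cos(a)]])
for th in (170,200,225):
    m=np.zeros_like(g,np.uint8); m[168:214,270:294]=(g[168:214,270:294]>th)*255
    q=cv2.findNonZero(m)
    if q is None: continue
    box=cv2.boxPoints(cv2.minAreaRect(q)); P=np.array([onz('w',u,v,.06,I)[:2] for u,v in box])
    print(th,cv2.boundingRect(q),P.mean(0).round(4),'in rack',((P-x[:2])@R(x[2])*1000).round(1).tolist())
```

```text
[[ 30  31  31  31  30  26  29  32  34  32  31  31  30  30  31  28  24  23
   22  22  24  28  31  30]
 [ 30  30  32  32  27  29  49  75  76  53  35  29  30  31  29  25  21  21
   21  22  27  29  31  30]
 [ 26  28  28  29  27  26  36  63  82  74  49  31  28  28  29  28  25  24
   21  22  26  28  31  31]
 [ 23  24  24  25  23  25  39  62  83  78  53  38  35  35  33  34  36  39
   34  27  25  29  32  30]
 [ 25  42  64  66  47  54  94 120 121 106  94  93  93  93  90  89  93  98
   78  44  27  30  30  30]
 [ 69  79  87  81  58  67 112 151 180 187 170 157 154 156 154 147 131 122
   99  57  30  29  31  31]
 [ 90  92  89  81  62  81 126 159 208 233 205 170 162 162 162 154 136 127
  109  65  31  29  48  69]
 [ 89  90  88  78  65  87 131 166 200 204 183 167 165 166 171 171 153 138
  124  77  35  36  61  83]
 [ 89  89  87  82  95 146 196 239 251 247 239 233 231 231 231 230 219 206
  182 113  44  50  79  90]
 [ 89  89  86  80 100 158 205 231 236 234 231 230 230 230 230 230 228 227
  207 132  50  46  73  88]
 [ 87  87  86  81 134 237 255 255 253 248 242 241 240 238 237 237 237 236
  215 135  49  3
[... 942 characters left out ...]
115 161 180 180 178 179 180 184 187 188 188 190 186
  150  93  75  81  83  83]
 [ 86  86  86  77  55  31  23  22  19  17  18  19  21  22  23  25  28  25
   25  47  73  81  83  81]
 [ 85  85  84  77  56  36  29  27  29  26  24  23  24  23  22  25  25  26
   30  50  72  81  82  81]]
rack [ 0.49135207 -0.24593871  0.23685085] [[-0.8, 0.5], [-0.3, 0.1], [1.9, -0.4]]
170 (274, 178, 16, 31) [ 0.4324 -0.258 ] in rack [[-67.1, 16.2], [-53.5, 16.3], [-53.0, -11.9], [-67.0, -12.1]]
200 (274, 179, 16, 29) [ 0.4324 -0.258 ] in rack [[-67.1, 15.3], [-53.5, 15.4], [-53.0, -10.9], [-67.0, -11.1]]
225 (275, 180, 15, 28) [ 0.4329 -0.2583] in rack [[-66.2, 14.3], [-53.5, 14.5], [-53.0, -10.9], [-66.0, -11.1]]
```

View pics/crop3.png

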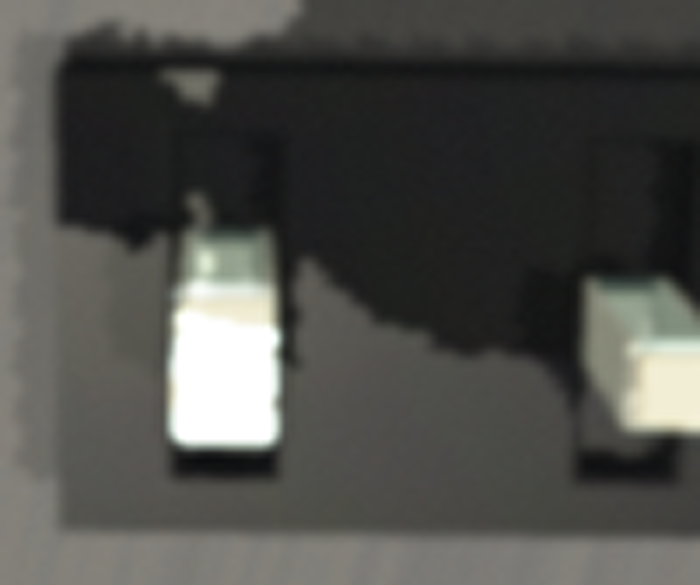

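Run:
```python
from h import *
import json; I=json.load(open('w3.json'))
I={k:np.array(v) if isinstance(v,list) else v for k,v in I.items()}
W=lambda u,v:((u+.5)/7+250-.5,(v+.5)/6.5+140-.5)
p=lambda u,v,z=.058:onz('w',*W(u,v),z,I)[:2]
a,b,c,d=p(170,447),p(281,447),p(277,287),p(175,287)
n=np.linalg.norm
print('w',n(a-b),n(c-d),'len',n(a-d),n(b-c)); m=(a+b+c+d)/4; e=(c+d-a-b)
print('centre',m,'yaw',-np.arctan2(e[0],e[1]))
# groove edges low end in rack top, and rack lower edge line
f,g=p(60,528,.024),p(690,532,.024); print('rack yaw',np.arctan2(*(g-f)[::-1]))
f,g=p(172,475,.024),p(278,475,.024); print('groove mid end',(f+g)/2)
tgt([m[0],m[1],.10],.24+np.pi/2)
```

```text
w 0.01482932175822223 0.01334822393220799 len 0.023474108539031046 0.023466708315611762
centre [ 0.433471  -0.2611164] yaw 0.24446481274207052
rack yaw 0.2417676494952226
groove mid end [ 0.43953837 -0.28656302]
t 8.32 tcp [ 0.4345 -0.2554  0.2197] th 1.8218 tilt [ 0.0007 -0.0006] d_cm [-0.52 -0.25 11.97] twist 0.63
```

Call:
{"fn": "play_rows", "kwargs": {"moves": [{"claw": 4, "delta_pos": [-0.5, -0.1, 5], "twist": 0.6}, {"claw": 4, "delta_pos": [-0.55, -0.1, 9.5], "twist": 0.6}, {"claw": 4, "delta_pos": [-0.55, -0.1, 11], "twist": 0.6}, {"claw": 4, "delta_pos": [-0.55, -0.1, 11], "twist": 0.6}, {"claw": 4, "delta_pos": [-0.55, -0.1, 11], "twist": 0.6}, {"claw": 4, "delta_pos": [-0.55, -0.1, 11], "twist": 0.6}]}}

```text
clock: 9.07
tcp_pos: [0.4353, -0.2624, 0.111]
orientation: [0.002, 0.618, 0.786, -0.0]
wrist_force: [0.2, -0.8, 0.5]
finger_gap: 0.0396
```

Run:
```python
from h import *
tgt([.4335,-.2611,.03],.243+np.pi/2)
I=imaging.camera_info('wrist'); w=snap('wrist','w4.png')
import json; json.dump({k:(np.array(v).tolist()) for k,v in I.items()},open('w4.json','w'))
x,y=.4335,-.2611;c,s=np.cos(.243),np.sin(.243)
C=[[x+c*a-s*b,y+s*a+c*b,.057] for a,b in((-.00625,-.01125),(.00625,-.01125),(.00625,.01125),(-.00625,.01125))]
print(proj('wrist',C,I).round(1))
cv2.imwrite('pics/w4c.png',cv2.resize(w[160:310,190:370],None,fx=4,fy=4,interpolation=cv2.INTER_CUBIC)[:,:,::-1])
```

```text
t 9.07 tcp [ 0.4353 -0.2624  0.111 ] th 1.8098 tilt [ 0.0025 -0.0021] d_cm [ 0.19 -0.16  8.1 ] twist -0.23
[[272.5 245.3]
 [292.5 245.2]
 [292.6 210.5]
 [271.9 210.6]]
```

View pics/w4c.png

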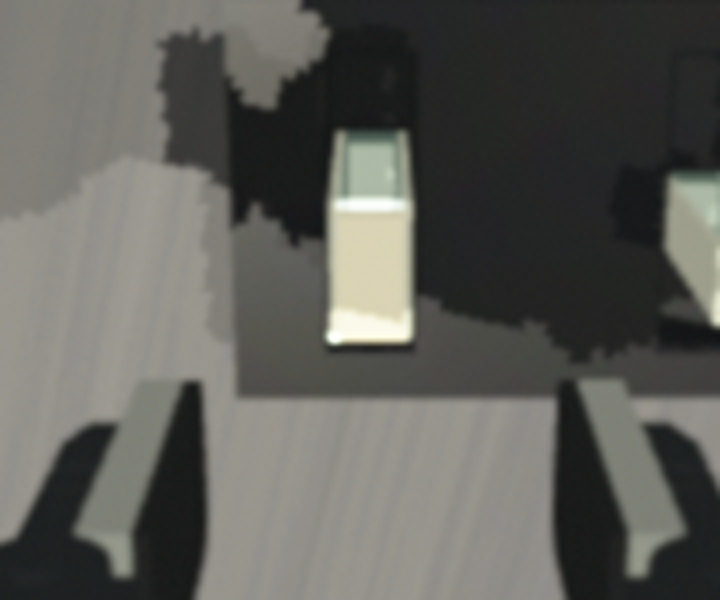

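Call:
{"fn": "play_rows", "kwargs": {"moves": [{"claw": 4, "delta_pos": [0.15, -0.15, 2.5], "twist": 0}, {"claw": 4, "delta_pos": [0.15, -0.15, 4], "twist": 0}, {"claw": 4, "delta_pos": [0.15, -0.15, 4], "twist": 0}, {"claw": 4, "delta_pos": [0.15, -0.15, 4], "twist": 0}]}}

```text
clock: 9.62
tcp_pos: [0.4328, -0.2608, 0.0699]
orientation: [0.0, 0.618, 0.786, -0.0]
wrist_force: [1.1, 0.4, -0.5]
finger_gap: 0.04
```

Run:
```python
from h import *
tgt([.4335,-.2611,.03],.243+np.pi/2)
I=imaging.camera_info('wrist'); w=snap('wrist','w5.png')
x,y=.4335,-.2611;c,s=np.cos(.243),np.sin(.243)
C=[[x+c*a-s*b,y+s*a+c*b,.057] for a,b in((-.00625,-.01125),(.00625,-.01125),(.00625,.01125),(-.00625,.01125))]
print(proj('wrist',C,I).round(1))
g=w[...,1].astype(int)
for r in (220,230,240): print(r,g[r,255:310])
print(g[195:260,280])
tgt([.4335,-.2611,.03],.243+np.pi/2)
```

```text
t 9.62 tcp [ 0.4328 -0.2608  0.0699] th 1.8096 tilt [ 0.0006 -0.0005] d_cm [-0.05  0.06  3.99] twist -0.24
[[274.  280. ]
 [298.5 279.9]
 [298.9 238.6]
 [273.3 238.7]]
220 [ 29  28  28  28  29  29  29  28  29  28  30  28  28  29  28  31  32  28
  34  84 147 178 169 150 172 195 202 202 202 202 201 202 202 202 201 203
 201 184 158 167 185 168 109  47  28  28  29  28  28  29  30  28  29  27
  29]
230 [ 30  27  27  28  28  28  28  28  28  29  29  28  28  29  28  28  27  32
  77 140 177 183 168 150 171 195 202 201 202 202 202 201 202 202 202 202
 200 185 158 167 181 185 169 113  53  29  28  27  29  28  29  28  29  29
  29]
240 [ 29  29  29  27  27  28  29  29  28  29  28  28  29  28  29  30  33  53
 124 193 227 240 244 243 247 251 252 252 252 252 252 252 252 252 253 254
 254 252 247 247 247 239 225 196 129  55  32  36  39  40  40  39  38  40
  39]
[ 28  29  28  28  29  28  28  28  29  28  29  27  29  28  28  31  55  87
 102 121 158 186 194 195 195 195 194 195 196 194 194 195 195 195 195 195
 195 195 195 194 194 202 241 255 255 251 228 213 222 227 227 227 227 227
 227 227 227 227 227 227 227 226 226 227 227]
t 9.68 tcp [ 0.4329 -0.2609  0.07  ] th 1.8096 tilt [ 0.0009 -0.0009] d_cm [-0.03  0.05  4.  ] twist -0.24
```

Call:
{"fn": "play_rows", "kwargs": {"force": 25, "moves": [{"claw": 4, "delta_pos": [-0.03, 0.05, 2.5], "twist": -0.2}, {"claw": 4, "delta_pos": [-0.03, 0.05, 4], "twist": -0.2}, {"claw": 4, "delta_pos": [-0.03, 0.05, 4], "twist": -0.2}, {"claw": 4, "delta_pos": [-0.03, 0.05, 4], "twist": -0.2}, {"claw": 1.8, "delta_pos": [-0.03, 0.05, 4], "twist": -0.2}, {"claw": 1.8, "delta_pos": [-0.03, 0.05, 4], "twist": -0.2}, {"claw": 1.4, "delta_pos": [-0.03, 0.05, 4], "twist": -0.2}, {"claw": 1.2, "delta_pos": [-0.03, 0.05, 4], "twist": -0.2}, {"claw": 1.0, "delta_pos": [-0.03, 0.05, 4], "twist": -0.2}, {"claw": 0.9, "delta_pos": [-0.03, 0.05, 4], "twist": -0.2}, {"claw": 0.9, "delta_pos": [-0.03, 0.05, 4], "twist": -0.2}]}}

```text
clock: 11.05
tcp_pos: [0.4331, -0.2607, 0.0296]
orientation: [0.0, 0.616, 0.787, -0.0]
wrist_force: [-0.7, 1.5, 4.3]
finger_gap: 0.0121
```

Run:
```python
from h import *
tgt([.4335,-.2611,.13],.243+np.pi/2)
print(get_state()['finger_gap'],get_state()['wrist_force'],get_state()['ft_torque'])
```

```text
t 11.05 tcp [ 0.4331 -0.2607  0.0296] th 1.8132 tilt [ 0.0004 -0.0004] d_cm [ -0.05   0.03 -10.04] twist -0.04
0.012052174075875322 [-0.67078855  1.53673813  4.34116015] [ 0.18635931  0.14263972 -0.00439006]
```

Call:
{"fn": "play_rows", "kwargs": {"moves": [{"claw": 0.9, "delta_pos": [0, 0, -1], "twist": 0}, {"claw": 0.9, "delta_pos": [0, 0, -2.5], "twist": 0}, {"claw": 0.9, "delta_pos": [0, 0, -6], "twist": 0}, {"claw": 0.9, "delta_pos": [0, 0, -11], "twist": 0}, {"claw": 0.9, "delta_pos": [0, 0, -16], "twist": 0}, {"claw": 0.9, "delta_pos": [0, 0, -20], "twist": 0}, {"claw": 0.9, "delta_pos": [0, 0, -22], "twist": 0}, {"claw": 0.9, "delta_pos": [0, 0, -22], "twist": 0}]}}

```text
clock: 12.05
tcp_pos: [0.4337, -0.2613, 0.2518]
orientation: [0.002, 0.616, 0.787, -0.0]
wrist_force: [0.8, 1.2, -0.4]
finger_gap: 0.0122
```

Run:
```python
from h import *
b=np.array([.62663,.20401]);c,s=np.cos(-.04726),np.sin(-.04726)
print(get_state()['finger_gap'],get_state()['wrist_force'])
tgt([.6273,.219,.26],-.0473+np.pi/2)
I=imaging.camera_info('wrist');w=snap('wrist','w6.png');p=get_state()['tcp_pos'];print('tcp px',proj('wrist',p,I))
cv2.imwrite('pics/w6c.png',cv2.resize(w[200:420,200:360],None,fx=3,fy=2.7,interpolation=cv2.INTER_CUBIC)[:,:,::-1])
```

```text
0.012171815098112836 [ 0.75920027  1.1973251  -0.35557751]
t 12.05 tcp [ 0.4337 -0.2613  0.2518] th 1.8131 tilt [ 0.0034 -0.003 ] d_cm [41.98 30.32 -0.91] twist 16.59
tcp px [[283.94587502 267.62938256]]
```

View pics/w6c.png

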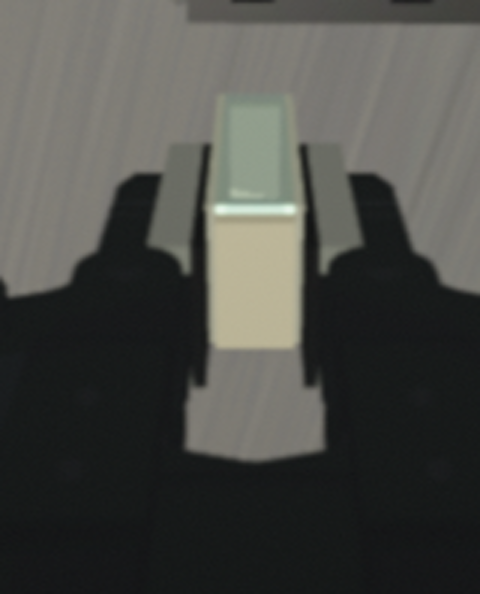

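Call:
{"fn": "play_rows", "kwargs": {"moves": [{"claw": 0.9, "delta_pos": [3, 1.9, -0.9], "twist": 2}, {"claw": 0.9, "delta_pos": [7, 4.4, -0.9], "twist": 4}, {"claw": 0.9, "delta_pos": [11, 6.9, -0.9], "twist": 6}, {"claw": 0.9, "delta_pos": [15, 9.4, -0.9], "twist": 8}, {"claw": 0.9, "delta_pos": [19, 12, -0.9], "twist": 10}, {"claw": 0.9, "delta_pos": [23, 14.5, -0.9], "twist": 12}, {"claw": 0.9, "delta_pos": [27, 17, -0.9], "twist": 14}, {"claw": 0.9, "delta_pos": [31, 19.5, -0.9], "twist": 16}, {"claw": 0.9, "delta_pos": [34.5, 21.7, -0.9], "twist": 16.6}, {"claw": 0.9, "delta_pos": [36.7, 23.1, -0.9], "twist": 16.6}, {"claw": 0.9, "delta_pos": [36.7, 23.1, -0.9], "twist": 16.6}, {"claw": 0.9, "delta_pos": [36.7, 23.1, -0.9], "twist": 16.6}]}}

```text
clock: 13.6
tcp_pos: [0.5683, 0.1506, 0.2571]
orientation: [-0.001, 0.724, 0.69, -0.001]
wrist_force: [0.5, -1.0, -0.5]
finger_gap: 0.0122
```

Run:
```python
from h import *
import json
I=imaging.camera_info('wrist');w=snap('wrist','w7.png')
tgt([.6273,.219,.26],-.0473+np.pi/2)
json.dump({k:(np.array(v).tolist()) for k,v in I.items()},open('w7.json','w'))
b=np.array([.62663,.20401]);a=-.04726;R=np.array([[np.cos(a),-np.sin(a)],[np.sin(a),np.cos(a)]])
P=lambda x,y,z:[*(b+R@[x,y]),z]
Q=[P(.032,-.005,.076),P(.032,.035,.076),P(-.032,.035,.076),P(-.032,-.005,.076),P(-.08,.2,.04),P(.08,.2,.04),P(0,.09,.16),P(0,.015,.076)]
px=proj('wrist',Q,I);print(px.round(1)); v=w.copy()
for u in px: cv2.circle(v,tuple(int(t) for t in np.round(u*16)),24,(255,0,0),-1,cv2.LINE_AA,4)
cv2.imwrite('pics/w7v.png',cv2.resize(v,(800,600),interpolation=cv2.INTER_CUBIC)[:,:,::-1])
```

```text
t 13.65 tcp [0.5685 0.1503 0.2575] th 1.5227 tilt [-0.0018 -0.0006] d_cm [ 7.15  5.55 -0.27] twist -0.04
[[378.1 133.7]
 [380.9  89.3]
 [310.9  88.7]
 [310.2 133.3]
 [258.6 -90.5]
 [428.8 -85.8]
 [371.7  -8. ]
 [345.2 111.5]]
```

View pics/w7v.png

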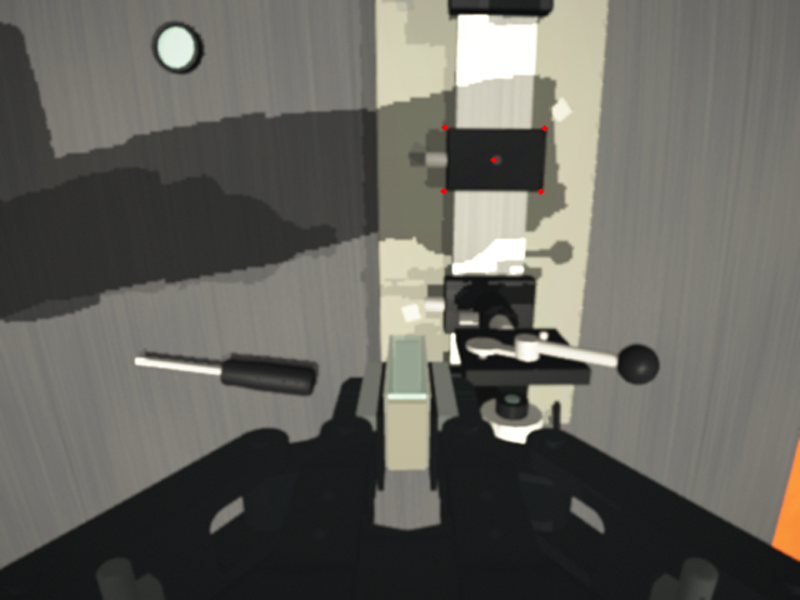

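Run:
```python
from h import *
import json
I=json.load(open('w7.json')); I={k:np.array(v) if isinstance(v,list) else v for k,v in I.items()}
s=get_state();q=s['orientation'];R=Ro.from_quat([q[1],q[2],q[3],q[0]]).as_matrix();t=s['tcp_pos']
for off in(.0156,.0176,.0196):
    C=[t+R@[.01125,y,z] for y,z in((-.00625,off),(.00625,off),(-.00625,off-.045),(.00625,off-.045))]
    print(off,proj('w',C,I).round(1).tolist())
w=cv2.imread('pics/w7.png')[...,1].astype(int)
print(w[228:245,285]);print(w[268:290,285]);print(w[262,262:308]);print(w[240,262:308])
tgt([.6283,.219,.26],-.0473+np.pi/2); tgt([.6283,.219,.1576],-.0473+np.pi/2)
```

```text
0.0156 [[272.2, 236.6], [297.4, 236.6], [267.9, 279.8], [301.7, 279.8]]
0.0176 [[272.3, 235.2], [297.2, 235.2], [268.1, 277.3], [301.4, 277.3]]
0.0196 [[272.4, 233.8], [297.1, 233.8], [268.3, 274.8], [301.2, 274.8]]
[217 217 217 217 213 200 184 176 172 169 161 158 161 163 163 165 164]
[163 163 164 163 164 162 169 199 235 244 238 205 170 163 172 184 187 188
 187 188 188 188]
[112 113 112 107  83  49  39  83 131 148 149 147 150 161 167 166 164 163
 163 163 163 164 164 164 163 163 164 164 163 164 165 167 161 151 147 148
 149 135  89  42  46  82 106 112 112 112]
[104 106 108 122 162 200 215 218 217 203 172 153 159 174 174 165 162 161
 162 161 161 160 161 161 161 161 162 161 161 162 163 165 161 153 151 161
 179 188 189 189 189 188 189 189 188 188]
t 13.65 tcp [0.5685 0.1503 0.2575] th 1.5227 tilt [-0.0018 -0.0006] d_cm [ 7.15  5.65 -0.27] twist -0.04
t 13.65 tcp [0.5685 0.1503 0.2575] th 1.5227 tilt [-0.0018 -0.0006] d_cm [7.16 5.66 9.97] twist -0.04
```

Run:
```python
from fit import *
import fit,h,json
I=json.load(open('w7.json')); I={k:np.array(v) if isinstance(v,list) else v for k,v in I.items()}
w=cv2.imread('pics/w7.png')[...,1].astype(int)
for r in(100,120): print(r,w[r,304:322],w[r,372:390])
print(w[82:96,345],w[126:142,345], w[125:142,360]); print(w[106:118,338:356])
```

```text
100 [86 84 84 86 85 85 85 73 51 31 30 35 38 38 38 38 38 38] [ 37  36  36  37  36  36  37  35  38  52  81 103 112 111 112 127 160 191]
120 [84 84 83 84 85 84 83 70 43 25 29 35 34 35 34 35 36 36] [ 36  36  37  35  35  35  33  36  56  86 106 112 113 112 112 112 113 126]
[205 205 205 204 205 205 195 158  94  46  36  37  37  38] [ 35  35  34  36  34  35  54 108 170 205 213 214 214 215 215 215] [ 34  36  34  34  35  34  34  49  97 162 200 212 211 211 211 211 210]
[[35 36 36 36 37 37 36 36 36 35 37 36 36 37 36 36 36 36]
 [34 35 37 36 36 36 37 37 37 39 39 38 37 35 36 36 35 35]
 [34 35 37 37 36 36 38 42 44 49 49 45 40 36 35 36 34 34]
 [35 36 36 37 36 36 41 48 58 63 64 56 48 40 35 36 35 35]
 [35 36 36 36 38 38 47 58 66 70 71 66 55 44 37 35 35 34]
 [35 36 36 37 36 40 51 63 70 72 71 68 61 48 37 35 36 35]
 [37 37 37 37 37 41 52 64 71 72 73 69 60 47 37 36 34 36]
 [36 37 37 35 36 40 48 60 68 72 71 67 56 44 36 36 35 35]
 [36 35 37 36 35 37 42 53 61 65 64 58 47 38 35 35 35 36]
 [36 36 34 35 34 35 37 41 46 51 50 46 39 36 35 35 35 35]
 [35 35 35 35 35 35 36 37 37 38 39 38 37 35 34 36 35 34]
 [34 35 36 35 35 35 35 35 35 34 35 35 34 34 36 34 36 34]]
```

Call:
{"fn": "play_rows", "kwargs": {"moves": [{"claw": 0.9, "delta_pos": [3.5, 2.8, -0.3], "twist": 0}, {"claw": 0.9, "delta_pos": [6.5, 5.2, -0.3], "twist": 0}, {"claw": 0.9, "delta_pos": [7.16, 5.67, 0], "twist": 0}, {"claw": 0.9, "delta_pos": [7.16, 5.67, 3], "twist": 0}, {"claw": 0.9, "delta_pos": [7.16, 5.67, 6], "twist": 0}, {"claw": 0.9, "delta_pos": [7.16, 5.67, 8.5], "twist": 0}, {"claw": 0.9, "delta_pos": [7.16, 5.67, 9.7], "twist": 0}, {"claw": 0.9, "delta_pos": [7.16, 5.67, 9.95], "twist": 0}, {"claw": 0.9, "delta_pos": [7.16, 5.67, 9.95], "twist": 0}, {"claw": 0.9, "delta_pos": [7.16, 5.67, 9.95], "twist": 0}, {"claw": 0.9, "delta_pos": [7.16, 5.67, 9.95], "twist": 0}]}}

```text
clock: 15.02
tcp_pos: [0.6296, 0.2201, 0.1596]
orientation: [0.0, 0.724, 0.69, 0.001]
wrist_force: [0.2, 0.2, 0.1]
finger_gap: 0.0121
```

Run:
```python
from h import *
tgt([.6284,.219,.158],-.0473+np.pi/2); print(get_state()['finger_gap'],get_state()['wrist_force'])
b=snap('side','s8.png').copy(); t=snap('top'); w=snap('wrist')
px=proj('side',[.6284,.219,.16]);print(px,proj('side',[[.6284,.219,z] for z in(.14,.185)]))
tgt([.6284,.219,.158],-.0473+np.pi/2)
v=cv2.resize(b[180:320,120:300],(540,420),interpolation=cv2.INTER_CUBIC)
cv2.imwrite('pics/s8v.png',np.hstack([v,cv2.resize(w[150:330,220:340],(280,420),interpolation=cv2.INTER_CUBIC)])[:,:-20,::-1])
```

```text
t 15.03 tcp [0.6296 0.2201 0.1596] th 1.5235 tilt [0.0015 0.0002] d_cm [-0.11 -0.12  0.16] twist 0.0
0.012085620712981767 [0.18668071 0.23980413 0.13967091]
[[207.77706758 249.96437976]] [[209.01417069 256.27402017]
 [206.18090686 241.8092175 ]]
t 15.18 tcp [0.6293 0.22   0.1591] th 1.5235 tilt [0.0005 0.0001] d_cm [-0.1  -0.09  0.11] twist -0.0
```

View pics/s8v.png

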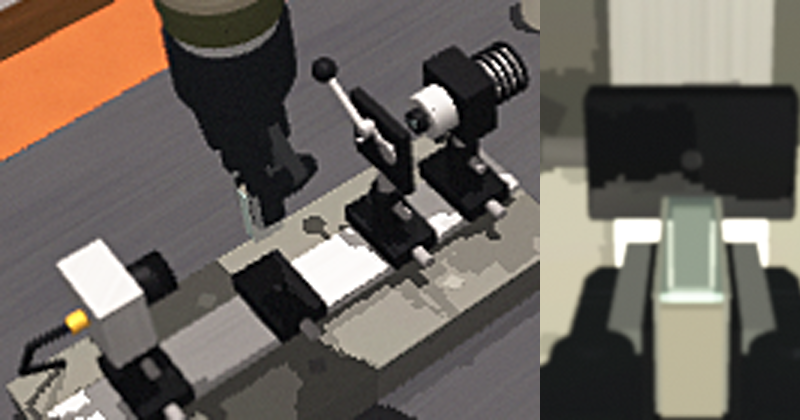

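Call:
{"fn": "play_rows", "kwargs": {"moves": [{"claw": 0.9, "delta_pos": [-0.08, -0.05, 0.1], "twist": 0}, {"claw": 0.9, "delta_pos": [-0.08, -0.05, 0.1], "twist": 0}, {"claw": 0.9, "delta_pos": [-0.08, -0.05, 0.1], "twist": 0}, {"claw": 0.9, "delta_pos": [-0.08, -0.05, 0.1], "twist": 0}, {"claw": 0.9, "delta_pos": [-0.08, -0.05, 0.1], "twist": 0}, {"claw": 0.9, "delta_pos": [-0.08, -0.05, 0.1], "twist": 0}]}}

```text
clock: 15.92
tcp_pos: [0.6286, 0.2191, 0.1578]
orientation: [0.0, 0.724, 0.69, -0.0]
wrist_force: [0.3, -0.4, -1.1]
finger_gap: 0.0123
```

Run:
```python
from h import *
tgt([.6287,.219,.158],-.0473+np.pi/2); s=get_state(); print(s['finger_gap'],s['wrist_force'],abs(s['qvel']).max())
```

```text
t 15.93 tcp [0.6286 0.2191 0.1578] th 1.5234 tilt [ 0.     -0.0001] d_cm [-0.01  0.01 -0.02] twist -0.0
0.012306459638695828 [ 0.31407711 -0.39407643 -1.09996506] 0.0020400496655968723
```

On target, still and gripped; handing in.

```bash
python3 -c "
from h import *
print(env.hand_in())"
```

```text
the job is handed in; nothing more can be done
None
```

The shutter is open and the 20 mm cell is held upright in the light path above the empty carrier. I handed the job in at about 16 s of the 54 s limit. The hand-in reported no verdict.

- **Shutter:** I pushed the knob with closed fingers until the force at the stop rose to about 8 N. A side picture afterwards had the knob within about 0.3 pixel of where it should be at 1.05 rad.
- **Cell:** I gripped it on its frosted long sides with 25 N. It sits square in the fingers, which read about 12.2 mm open. At hand-in the arm was still and untilted, with its tip within 0.3 mm of my target and in line with the beam.
- **Position across the beam:** the cameras disagreed slightly. The wrist camera put the carrier 1 to 2 mm farther from the robot than the top and side cameras did. I settled on a point about 1.4 mm out from theirs. In the last wrist picture, taken before a final correction of about 1 mm, the cell lined up with the mark in the middle of the carrier.
- **Height:** the top and bottom edges of the cell gave heights about 1 mm apart, so the beam's height on it is known to about that.
- **Other things:** the other cells, source and detector looked undisturbed in the pictures I viewed. I did not check them again after the last move.

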